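# Feed a test cartridge into the reader with the push stick

## Task

Load the test cartridge into the cartridge reader: lay it in the open loading lane with the contact end towards the tunnel and let go, then take the push stick by its grip and feed the cartridge down the guide channel until it is fully home, so that the catch drops behind it and it does not spring back. The bay lies at a depth you cannot see, so go by feel, and never push on the cartridge with more than 20 newtons or its contacts bend. Then lay the push stick back in its tray and leave the dropper bottles and the timer where they stand.

Things in the scene. Friction and masses are not known exactly. Their poses are not given: they have to be found in the camera images.
- reader: white bench-top cartridge reader on a grey base, fixed. x axis = feed direction into the tunnel, y = left of it (screen side), z up; origin on the bench below the tunnel mouth, on the lane's centre line. All x values here are in this frame. The lane floor is one smooth flat, 15 mm above the bench. Snout (x 0 to 73 mm) 49 mm high, 110 mm wide; housing behind it 105 mm high, to x = 180 mm.
- landing_mark (a point): centre of the blue 66 x 30 mm mark on the reader's open loading apron, on the lane floor at x = -105 mm. The apron is flat, 84 mm wide, without side walls from x = -150 to -75 mm. Then flared guide walls, 14 mm high, narrow the gap from 48 mm (x = -75) to 26.4 mm (x = -45).
- tunnel_mouth (a point): centre of the tunnel mouth on the lane floor (x = 0). A straight guide channel 26.4 mm wide, walls 18 mm high, open above, runs from x = -45 mm to here and on, covered, through the tunnel (16 mm clear height or more).
- bay_area (a point): a fixed point on the lane floor in the tunnel (x = 100 mm), about where the contact end comes to rest. The bay's own depth differs by up to 22 mm between readers and is not measured. Its sprung ejector first meets the contact end somewhere from x = 62 to 84 mm and pushes back 1.5 to 3.5 N; 33.5 mm further on its contact block adds about 4 N per mm.
- catch_slot (a point): middle of the slot in the snout roof. A sprung catch rubs on the cartridge (under 3 N); 2 mm into the contact block (8 to 11 N push in all) it drops behind the cartridge and holds it, contact end at x = 95 to 119 mm. 4 mm deeper all is solid. If not caught, the ejector returns it to below 86 mm. The catch's orange tab rises about 6 mm, then drops. Down, it clears the stick's blade.
- cartridge: the test cartridge, a loose white plastic block 56 x 24 x 14 mm (x, y, z), 30 g, lying flat on the bench to begin with; origin at the centre of its underside, x towards its contact end (brass contacts, blue label on that half of the top; red sample well on the other half), z up.
- contact_end (a point): centre of the cartridge's contact end face, 28 mm along its x from its origin and 7 mm up.
- push_stick: blue push stick, 150 mm long along its x, 80 g: a flat blade 18 mm wide and 7 mm high with a rounded nose (radius 9 mm) whose tip is at x = +75 mm, and an upright grip 40 mm long (x from -65 to -25 mm), 14 mm thick, whose top is 62 mm above the underside; origin at the centre of the underside, x towards the nose, z up. It lies upright in its tray, underside on the tray's floor.
- stick_grip (a point): point in the middle of the stick's upright grip to be taken, 45 mm behind the origin and 45 mm above the underside; from here the nose is 120 mm ahead.
- stick_tray: grey open tray of the push stick, fixed, 190 x 60 mm (x, y), walls 10 mm high and 3 mm thick, floor 3 mm above the bench; origin at the centre of its underside on the bench, x along its length, z up.
- dropper_red: small white dropper bottle with a red cap, 25 mm diameter, 58 mm high, standing; origin under its centre. Leave it alone.
- dropper_blue: small white dropper bottle with a blue cap, 25 mm diameter, 58 mm high, standing; origin under its centre. Leave it alone.
- bench_timer: white bench timer, 64 x 64 x 19 mm, lying; origin under its centre. Leave it alone.
Mind the look-alikes: they are no part of the job. Of the things that look like the cartridge, the smaller one is meant.

How it is judged:
On the way, in this order (a step that is already met when the one before it is completed fails the run):
1. the cartridge lies flat along the loading lane and is let go (x of cartridge in the frame of reader between -0.14 and -0.03 m and y of cartridge in the frame of reader between -0.02 and 0.02 m and z of cartridge in the frame of reader between 0.012 and 0.018 m and angle between the x axis of cartridge and the x axis of reader, either way round below 0.4 rad and contact force between the fingers and cartridge below 0.1 N), for 0.2 s.
2. the cartridge is pressed home in the bay with the nose of the push stick (x of contact_end in the frame of reader above 0.093 m and contact force between push_stick and cartridge above 3 N), for 0.03 s.
At the end, for the whole second after the job is handed in: The cartridge stays caught in the bay by itself, its contact end more than 93 mm past the tunnel mouth, at rest; the push stick lies upright on the floor of its tray (its centre within 30 mm along and 25 mm across), at rest and let go (x of contact_end in the frame of reader above 0.093 m and x of cartridge in the frame of reader below 0.093 m and z of cartridge in the frame of reader between 0.01 and 0.02 m and linear speed of each of cartridge, push_stick below 0.01 m/s and x of push_stick in the frame of stick_tray between -0.03 and 0.03 m and y of push_stick in the frame of stick_tray between -0.025 and 0.025 m and z of push_stick in the frame of stick_tray below 0.008 m and angle between push_stick's own z axis and vertical below 0.15 rad and contact force between the fingers and push_stick below 0.1 N); the robot touches nothing.
It fails at once if the push stick pushes on the cartridge with more than 20 N (contact force between push_stick and cartridge above 20 N).
It fails at once if a dropper bottle or the timer is moved more than 15 mm (distance of any of dropper_red, dropper_blue, bench_timer from where it was at the start of the episode above 0.015 m).
It also fails if it takes over 67 s, if anything falls off the work surface, if the arm or the gripper's body presses on something with over 40 N, if the wrist force passes 120 N, or if a joint passes its speed limit or range.

## Robot

A 6-joint arm with a two-finger parallel gripper is mounted at the origin on a cart in front of the work surface, level with it; the furniture and walls round the work are solid. World frame = base frame: x ahead of the robot, y to its left, z up, the work surface at z = 0. Lengths are in m, angles in rad, forces in N, time in s.
With the tool pointing down it reaches from about 0.35 to 0.975 m from the base axis. Payload 4.9 kg.
Tool frame: the origin (TCP) lies at the very end of the fingers, on their centre line; the grasp point (between the pads) lies 19 mm behind it; z points along the fingers, y is the line along which they close (so a half turn about z gives the same grasp; the last joint's range is limited). The gripper opens to 85 mm and grips with 20 to 120 N. Pads are 22 mm wide; open, the fingers measure 114 mm over their backs; the gripper's body (76 mm by 85 mm) begins 54 mm behind the grasp point. The pads swing forward as they close: fully open they stand 13 mm farther back than shut.
Start: joints at [-1.347, 0.053, 1.613, -0, 1.476, -0.119], TCP at [0.21, -0.589, 0.231] pointing down, gripper open.
Joint ranges: [-3.01, 3.01], [-1.01, 2.22], [0.06, 2.58], [-1.02, 4.17], [0.09, 2.62], [-3.14, 3.14]. Speed limits (rad/s): [2.57, 2.57, 3.14, 3.14, 3.14, 3.14].

## Interface

Orientations are given as a unit quaternion [w, x, y, z].
In Python, from plant import * gives the robot as it stands.
- The arm moves only by the tool jog_arm, never from a script. Its argument "moves" is a list that holds one entry, the list of rows, each a list of 7 numbers: the finger opening in cm, from 0 to 8.54, then the shift along the tool's x, y, z in cm, then the turn, a rotation vector about the tool's x, y, z in rad. A call has 1 to 20 rows; each row shifts and turns the commanded pose from where the row before left it, along the tool's axes as they then stand; what a row does not reach is not made up. A row lasts 1/12 s, in which the tool goes at most 41.7 mm and 7.16 degrees, less where a joint would pass 70% of its speed; a pose out of reach is approached as far as the arm can. A call is refused whole if a number of a shift passes 4.17 or a number of a turn 0.125, either way. A call with a gripper value outside its range is refused whole. The fingers move at their own pace and stop on an object; the grip force is fixed at half the most. Time passes only in rows, so rows that do not move let the fingers close. It gives the time, the measured TCP pose, the force, the opening and the grip force at its end, in the units of the state.
- state(): the state, without advancing time (a new reading comes with each control period).
- grab_frame(name): name is "scene" or "top" or "wrist"; returns a dict with "color" (400x640x3 uint8, blue, green, red), "depth" (400x640 float32, m along the optical axis (not along the pixel's ray), 0 where there is no reading), "fx", "fy", "cx", "cy" (pixels), "R" (3x3) and "t" (3): a world point X has camera coordinates R X + t. Camera axes: x right, y down, z forward; pixel columns grow to the right and rows downward; lengths in m; the calibration is good to about 2 mm. The wrist camera is an equidistant fisheye: a pixel r from the principal point sees the ray r / f radians off the axis. A picture is of the moment at which its call begins.
- job_done(): hands the job in; it is judged then, once.
Trained networks look in a picture, given as the dict that the camera call returned (one of the last four; its "shot" number tells which), for a name from the list of things; names that differ only in an ending like _2 or _b are one class to them, and where a whole thing is asked for, a point or a joint stands for the part that bears it (a point fixed in the world has none). Each returns a list of dicts, best first, with "p" (0 to 1); they miss things now and then, are a little off and sometimes report something else, mostly with a low value. They report only what shows in the picture. A call takes as long as a camera call. They do not tell look-alikes from the thing itself.
- recognise(name, picture): "rect" ([centre column, centre row, width, height] in pixels, round what is visible of it).
- regions_of(name, picture): "pixels" (400x640 bool, what is visible of it) and "rect" ([centre column, centre row, width, height] in pixels, round what is visible of it).
The state is a dict: "time": time; "joint_pos": joint angles; "joint_vel": joint speeds; "joint_efforts": joint torques, N m; "tool_pos": TCP position; "tool_rot": TCP orientation; "contact_force": force on the tool from outside, world axes, zero at the start; "ft_torque": the same for the moment, N m; "gripper_width": opening from 0.0 (shut) to 1.0 (fully open); "grasp_force": force on a finger pad.
Only numpy, scipy, OpenCV 4.12 (cv2) and the standard library are available. Lean on these libraries where they do the work, as an engineer would, in place of code of your own. Each camera call takes 0.05 s, during which the arm holds its last target. There are 200 camera calls.

## Working session

There is one attempt and no reset: what is moved stays moved. The work goes in short steps, Python scripts to look and compute and a tool call to move; the robot and the scene stay as the last step left them, time stands still between calls to the robot, and variables do not carry over. Pictures are saved under pics/ and viewed, at most 10 in all, crops included, and the job is handed in when it is done.

Besides the shell and the picture viewer there is one more tool, called after "Emit:" by a JSON object that holds its "method" and its "body". jog_arm: Moves the arm, as the interface text tells. Its arguments: {"type":"object","properties":{"moves":{"type":"array"}},"required":["moves"]}

```bash
ls; mkdir -p pics; cat > h.py <<'E'
from plant import *
import numpy as np, cv2
def pts(f,mask=None):
    d=f["depth"]; v,u=np.nonzero((d>0) if mask is None else (mask&(d>0)))
    z=d[v,u]; P=np.c_[(u-f["cx"])/f["fx"]*z,(v-f["cy"])/f["fy"]*z,z]
    return (P-f["t"])@f["R"], u, v
E
python3 - <<'E'
from h import *
s=state(); print(s["tool_pos"],s["tool_rot"],s["time"])
fs={n:grab_frame(n) for n in("scene","top")}
for n,f in fs.items():
    cv2.imwrite(f"pics/{n}0.png",f["color"]); print(n,f["fx"],f["cx"],f["cy"],f["R"],f["t"])
    for o in "reader cartridge push_stick stick_tray dropper_red dropper_blue bench_timer".split():
        for r in regions_of(o,f)[:3]:
            P,_,_=pts(f,r["pixels"])
            print(n,o,round(r["p"],2),np.round(r["rect"]),len(P),np.round(np.median(P,0),3) if len(P) else "",np.round(np.percentile(P,[2,98],axis=0),3).tolist() if len(P) else "")
E
```

```text
pics
[ 0.20993897 -0.58802881  0.23005333] [-1.01233571e-03  9.85340228e-01  1.70597789e-01 -7.26304067e-05] 0.0
scene 441.1564531265969 316.6816282617281 200.69986702100047 [[ 0.86505649 -0.50119028  0.02203593]
 [-0.31122531 -0.57059025 -0.75997735]
 [ 0.39346675  0.6505652  -0.64957589]] [-0.43114714  0.33401686  0.54323506]
scene reader 0.88 [294. 185. 127. 133.] 7486 [0.584 0.291 0.045] [[0.528, 0.108, 0.002], [0.648, 0.422, 0.106]]
scene reader 0.22 [262. 294.  19.  34.] 453 [0.427 0.059 0.013] [[0.408, 0.036, 0.002], [0.449, 0.087, 0.016]]
scene cartridge 0.95 [264. 294.  20.  34.] 452 [0.427 0.058 0.013] [[0.408, 0.036, 0.002], [0.449, 0.087, 0.016]]
scene cartridge 0.56 [290. 344.  25.  57.] 1220 [ 0.419 -0.048  0.019] [[0.391, -0.081, -0.0], [0.452, -0.008, 0.021]]
scene push_stick 0.59 [221. 230.  33.  51.] 732 [0.417 0.208 0.011] [[0.41, 0.176, 0.002], [0.428, 0.319, 0.065]]
scene push_stick 0.28 [293. 184. 128. 134.] 7317 [0.584 0.291 0.046] [[0.528, 0.108, 0.005], [0.645, 0.42, 0.106]]
scene stick_tray 0.57 [216. 231.  68.  71.] 1501 [0.407 0.243 0.003] [[0.384, 0.161, 
[... 1131 characters left out ...]
.43, 0.107]]
top stick_tray 0.74 [273. 284.  95.  36.] 2074 [0.41  0.262 0.003] [[0.385, 0.166, -0.001], [0.449, 0.349, 0.012]]
top stick_tray 0.18 [261. 201. 175.  63.] 8489 [0.595 0.303 0.049] [[0.534, 0.118, 0.012], [0.645, 0.428, 0.108]]
top dropper_red 0.46 [377. 124.  15.  14.] 166 [0.745 0.044 0.037] [[0.737, 0.031, -0.001], [0.759, 0.053, 0.058]]
top dropper_blue 0.68 [279. 284.  70.   7.] 613 [0.421 0.246 0.011] [[0.411, 0.182, 0.006], [0.429, 0.32, 0.067]]
top dropper_blue 0.46 [376. 124.  15.  13.] 164 [0.745 0.044 0.037] [[0.737, 0.031, -0.001], [0.759, 0.053, 0.058]]
top bench_timer 0.88 [291. 117.  37.  39.] 840 [0.762 0.219 0.017] [[0.728, 0.186, 0.013], [0.795, 0.251, 0.021]]
```

```bash
python3 - <<'E'
import cv2
a=cv2.imread("pics/top0.png")[150:320,160:450]; cv2.imwrite("pics/top_c.png",cv2.resize(a,None,fx=2.7,fy=2.7,interpolation=cv2.INTER_CUBIC))
b=cv2.imread("pics/scene0.png")[110:380,170:430]; cv2.imwrite("pics/sc_c.png",cv2.resize(b,None,fx=2.2,fy=2.2,interpolation=cv2.INTER_CUBIC))
E
```

```text
(no output)
```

View pics/top_c.png

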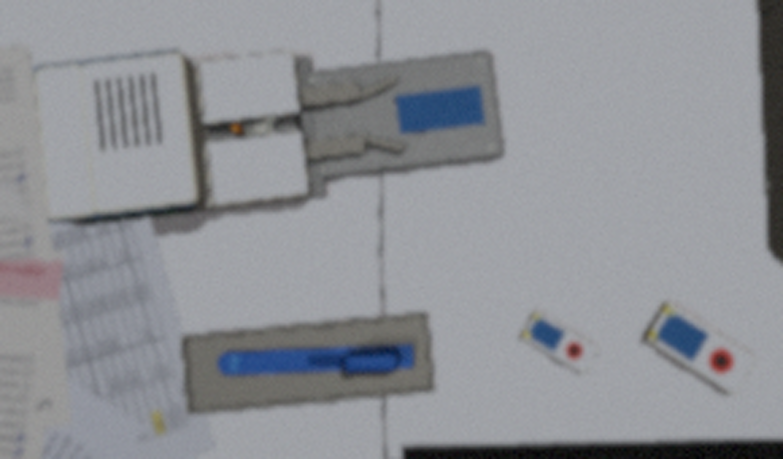

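View pics/sc_c.png

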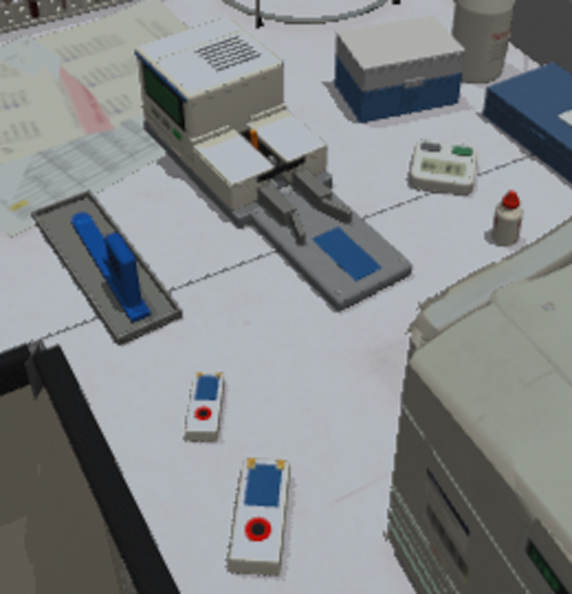

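The top view shows the reader with its feed direction running left (world +y). The small cartridge is at crop (557,340), contacts to the upper left. The stick is in its tray with the nose left and the grip at crop (370,360). Next I'll fit the precise poses.

```bash
cat >> h.py <<'E'
def plane_pts(f,u,v,z):
    rd=np.c_[(np.asarray(u)-f["cx"])/f["fx"],(np.asarray(v)-f["cy"])/f["fy"],np.ones(len(u))]@f["R"]
    c=-f["R"].T@f["t"]; return c+rd*((z-c[2])/rd[:,2])[:,None]
def fit(P):
    P=np.asarray(P)[:,:2].astype(np.float32)*1000
    (c,s,a)=cv2.minAreaRect(P); b=cv2.boxPoints((c,s,a)); e=[b[1]-b[0],b[2]-b[1]]; e=max(e,key=np.linalg.norm)
    return np.round(c,1),np.round(sorted(s),1),round(np.degrees(np.arctan2(e[1],e[0]))%180,1)
def blob(m,box):
    k=np.zeros_like(m); c0,r0,c1,r1=box; k[r0:r1,c0:c1]=m[r0:r1,c0:c1]
    n,l,s,_=cv2.connectedComponentsWithStats(k.astype(np.uint8)); 
    return l==1+np.argmax(s[1:,4])
E
python3 - <<'E'
from h import *
for cam in("top","scene"):
    f=grab_frame(cam); hsv=cv2.cvtColor(f["color"],cv2.COLOR_BGR2HSV); W=np.full((400,640,3),np.nan)
    P,u,v=pts(f); W[v,u]=P
    blue=(hsv[...,0]>95)&(hsv[...,0]<125)&(hsv[...,1]>110)
    x,y,z=W[...,0],W[...,1],W[...,2]
    R=lambda a,b,c,d:(x>a)&(x<b)&(y>c)&(y<d)
    def go(n,m,zz=None):
        m=blob(m,(0,0,640,400)); v,u=np.nonzero(m)
        Q=plane_pts(f,u,v,zz) if zz is not None else W[m]
        print(cam,n,*fit(Q),"cent",np.round(Q.mean(0)*1000,1),"zmed",np.round(np.nanmedian(z[m])*1000,1))
    go("mark",blue&R(.5,.7,.08,.22),.015)
    go("label",blue&R(.38,.48,.03,.1),.014)
    go("cart",R(.38,.48,.02,.11)&(z>.008),.014)
    go("blade",blue&R(.38,.46,.15,.35)&(z<.025),.010)
    go("grip",R(.38,.46,.15,.35)&(z>.055),.065)
    go("tray",R(.36,.47,.12,.37)&(hsv[...,2]<150)&(z<.02),.005)
    go("housing",R(.5,.7,.2,.5)&(z>.095),.105)
    go("snout",R(.5,.7,.2,.5)&(z>.042)&(z<.058),.049)
    go("apron",R(.5,.7,.05,.28)&(z>.009)&(z<.022),.015)
    go("walls",R(.52,.66,.13,.25)&(z>.025)&(z<.04),.031)
E
```

```text
top mark [609.6 152.1] [27. 63.] 96.3 cent [609.6 152.2  15. ] zmed 15.2
top label [436.7  75.4] [12.2 18.4] 58.0 cent [436.4  75.   14. ] zmed 14.3
top cart [429.8  65. ] [23.9 56. ] 58.5 cent [429.7  64.9  14. ] zmed 14.2
top blade [420.9 250.8] [ 16.7 146.2] 91.1 cent [421.  264.6  10. ] zmed 10.3
top grip [420.6 206.2] [13.5 38.9] 88.8 cent [421.1 206.4  65. ] zmed 64.1
top tray [413.1 265. ] [106.1 209.3] 92.1 cent [416.4 265.3   5. ] zmed 3.7
top housing [584.3 380.2] [107.9 113. ] 5.7 cent [584.5 380.4 105. ] zmed 104.6
top snout [593.9 296.4] [ 83.4 110.4] 5.2 cent [593.6 292.6  49. ] zmed 48.9
top apron [605.1 182.6] [109.4 151.1] 95.6 cent [605.2 177.2  15. ] zmed 14.9
top walls [581.6 215.5] [15.1 69.6] 93.2 cent [581.1 221.   31. ] zmed 32.0
scene mark [609.1 150. ] [28.2 65. ] 94.9 cent [608.8 149.2  15. ] zmed 14.8
scene label [436.1  73.7] [15.3 21.4] 60.9 cent [435.8  73.   14. ] zmed 13.7
scene cart [428.8  61.6] [24.4 59.1] 58.7 cent [428.5  60.9  14. ] zmed 13.5
scene blade [420.1 245.9] [ 19.6 152.9] 90.9 cent [418. 244.  10.] zmed 9.5
scene grip [418.6 198.4] [15.6 46.5] 91.0 cent [418.8 198.   65. ] zmed 63.4
scene tray [402.5 253.8] [100.  202.2] 96.5 cent [414.7 247.6   5. ] zmed 3.3
scene housing [580.8 370.8] [115.  118.5] 95.4 cent [579.9 369.7 105. ] zmed 104.1
scene snout [588.3 339.9] [117.9 188.7] 95.9 cent [585.4 298.4  49. ] zmed 48.6
scene apron [597.3 194.6] [ 91.1 194.3] 101.2 cent [599.2 171.9  15. ] zmed 14.6
scene walls [580.6 213. ] [18.7 77.4] 95.2 cent [579.9 218.9  31. ] zmed 31.3
```

```bash
cat >> h.py <<'E'
def plan(x,y,z,head,s=None):
    """Shift in cm along present tool axes, then turn about tool z (rad)."""
    s=s or state(); from scipy.spatial.transform import Rotation as Ro
    q=s["tool_rot"]; M=Ro.from_quat([q[1],q[2],q[3],q[0]]).as_matrix()
    d=M.T@(np.array([x,y,z])-s["tool_pos"])*100
    T=np.array([[np.cos(head),np.sin(head),0],[np.sin(head),-np.cos(head),0],[0,0,-1]]).T
    r=Ro.from_matrix(M.T@T).as_rotvec()
    print("shift cm",np.round(d,2),"turn",np.round(r,3),"head",round(np.degrees(np.arctan2(M[1,0],M[0,0])),1)); return d,r
E
python3 - <<'E'
from h import *
plan(.4295,.064,.12,np.radians(58.5))
H={}
for c in("top","scene"):
    P,_,_=pts(grab_frame(c))
    for p in P[(P[:,2]>.03)&(abs(P[:,0]-.5)<.5)&(abs(P[:,1])<.7)]:
        k=(int(np.floor(p[0]*10)),int(np.floor(p[1]*10))); H[k]=max(H.get(k,0),p[2])
for i in range(0,10): print(i/10,[f"{H.get((i,j),0):.2f}" for j in range(-7,6)])
E
```

```text
shift cm [ 42.6  -54.09  11.13] turn [ 0.     0.    -0.678] head 19.6
0.0 ['0.00', '0.00', '0.00', '0.00', '0.00', '0.00', '0.00', '0.00', '0.00', '0.00', '0.00', '0.00', '0.00']
0.1 ['0.00', '0.00', '0.00', '0.00', '0.00', '0.00', '0.42', '0.34', '0.00', '0.00', '0.00', '0.06', '0.00']
0.2 ['0.00', '0.00', '0.00', '0.00', '0.00', '0.00', '0.47', '0.50', '0.00', '0.00', '0.06', '0.06', '0.00']
0.3 ['0.00', '0.00', '0.00', '0.00', '0.00', '0.00', '0.00', '0.00', '0.00', '0.00', '0.06', '0.06', '0.00']
0.4 ['0.00', '0.00', '0.00', '0.24', '0.24', '0.24', '0.24', '0.00', '0.07', '0.07', '0.00', '0.00', '0.00']
0.5 ['0.00', '0.00', '0.17', '0.25', '0.25', '0.26', '0.26', '0.00', '0.03', '0.06', '0.11', '0.11', '0.00']
0.6 ['0.00', '0.00', '0.17', '0.15', '0.25', '0.29', '0.29', '0.00', '0.03', '0.05', '0.11', '0.11', '0.29']
0.7 ['0.00', '0.00', '0.14', '0.16', '0.14', '0.32', '0.32', '0.06', '0.06', '0.00', '0.08', '0.31', '0.39']
0.8 ['0.00', '0.00', '0.21', '0.25', '0.27', '0.39', '0.31', '0.11', '0.04', '0.04', '0.15', '0.07', '0.39']
0.9 ['0.00', '0.00', '0.00', '0.00', '0.00', '0.37', '0.43', '0.43', '0.40', '0.37', '0.35', '0.32', '0.30']
```

```bash
python3 - <<'E'
from h import *
a=np.hstack([cv2.imread("pics/scene0.png")[:, :],]); b=cv2.imread("pics/top0.png")
cv2.imwrite("pics/both.png",cv2.resize(np.vstack([a,b]),(480,600)))
f=grab_frame("scene");g=grab_frame("top")
P=np.vstack([pts(f)[0],pts(g)[0]])
# high points near the lane start, robot excluded
m=(P[:,2]>.06)&(P[:,0]>.3)&(P[:,0]<.9)&(P[:,1]<.1)&(P[:,1]>-.6)
H={}
for p in P[m]:
    k=(int(p[0]*25),int(np.floor(p[1]*25))); H[k]=max(H.get(k,0),p[2])
print("y   ",[f"{j/25:.2f}" for j in range(-14,2)])
for i in range(8,22): print(f"{i/25:.2f}",[f"{H.get((i,j),0):.2f}" for j in range(-14,2)])
E
```

```text
y    ['-0.56', '-0.52', '-0.48', '-0.44', '-0.40', '-0.36', '-0.32', '-0.28', '-0.24', '-0.20', '-0.16', '-0.12', '-0.08', '-0.04', '0.00', '0.04']
0.32 ['0.00', '0.00', '0.00', '0.00', '0.00', '0.00', '0.00', '0.00', '0.00', '0.00', '0.00', '0.00', '0.00', '0.00', '0.00', '0.00']
0.36 ['0.00', '0.00', '0.00', '0.00', '0.00', '0.00', '0.00', '0.00', '0.00', '0.00', '0.00', '0.00', '0.00', '0.00', '0.00', '0.00']
0.40 ['0.00', '0.00', '0.00', '0.00', '0.00', '0.00', '0.00', '0.00', '0.00', '0.00', '0.00', '0.00', '0.00', '0.00', '0.00', '0.00']
0.44 ['0.00', '0.00', '0.00', '0.00', '0.22', '0.24', '0.23', '0.23', '0.23', '0.24', '0.24', '0.23', '0.00', '0.00', '0.00', '0.00']
0.48 ['0.00', '0.00', '0.00', '0.00', '0.00', '0.25', '0.25', '0.25', '0.25', '0.25', '0.25', '0.25', '0.00', '0.00', '0.00', '0.00']
0.52 ['0.00', '0.00', '0.00', '0.00', '0.00', '0.25', '0.25', '0.25', '0.25', '0.25', '0.25', '0.25', '0.00', '0.00', '0.00', '0.00']
0.56 ['0.00', '0.00', '0.00', '0.18', '0.24', '0.25', '0.25', '0.25', '0.25', '0.25', '0.25', '0.26', '0.00', '0.00', '0.00', '0.00']
0.60 ['0.00', 
[... 223 characters left out ...]
0.00', '0.00', '0.00', '0.00']
0.68 ['0.00', '0.00', '0.09', '0.12', '0.12', '0.16', '0.15', '0.14', '0.14', '0.25', '0.25', '0.30', '0.00', '0.00', '0.00', '0.00']
0.72 ['0.00', '0.00', '0.09', '0.14', '0.14', '0.16', '0.16', '0.12', '0.12', '0.25', '0.25', '0.31', '0.00', '0.00', '0.06', '0.06']
0.76 ['0.00', '0.00', '0.12', '0.14', '0.14', '0.12', '0.14', '0.15', '0.00', '0.25', '0.25', '0.32', '0.00', '0.00', '0.00', '0.00']
0.80 ['0.00', '0.00', '0.14', '0.18', '0.11', '0.12', '0.14', '0.14', '0.25', '0.25', '0.25', '0.31', '0.00', '0.00', '0.00', '0.00']
0.84 ['0.00', '0.00', '0.00', '0.21', '0.25', '0.25', '0.25', '0.25', '0.25', '0.27', '0.31', '0.30', '0.00', '0.00', '0.00', '0.00']
```

View pics/both.png

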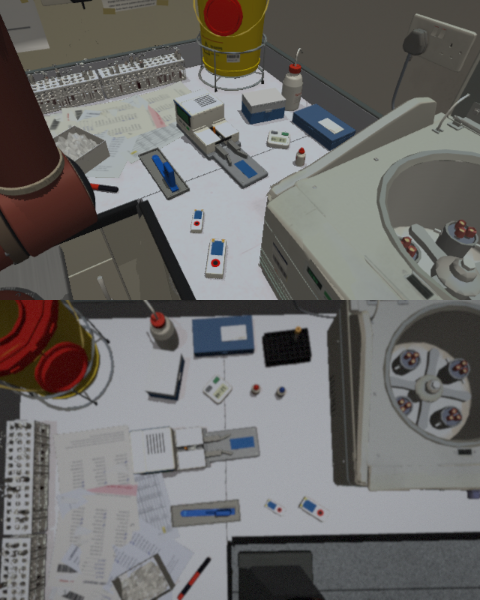

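The picture shows a tall centrifuge filling the right side (x > 0.44, y < -0.09, 0.25–0.32 m high). I'll lift first, then go over to the cartridge.

Emit:
{"method": "jog_arm", "body": {"moves": [[[5,0,0,-2.5,0,0,0],[5,0,0,-2.5,0,0,0],[5,0,0,-2.5,0,0,0],[5,0,0,-2.5,0,0,0],[5,2.66,-3.38,0,0,0,0],[5,2.66,-3.38,0,0,0,0],[5,2.66,-3.38,0,0,0,0],[5,2.66,-3.38,0,0,0,0],[5,2.66,-3.38,0,0,0,0],[5,2.66,-3.38,0,0,0,0],[5,2.66,-3.38,0,0,0,0],[5,2.66,-3.38,0,0,0,0],[5,2.66,-3.38,0,0,0,0],[5,2.66,-3.38,0,0,0,0],[5,2.66,-3.38,0,0,0,0],[5,2.66,-3.38,0,0,0,0],[5,2.66,-3.38,0,0,0,0],[5,2.66,-3.38,0,0,0,0],[5,2.66,-3.38,0,0,0,0],[5,2.66,-3.38,0,0,0,0]]]}}

```text
time: 2.77
tool_pos: [0.4224, 0.0456, 0.3318]
tool_rot: [0.0, 0.985, 0.171, 0.001]
contact_force: [-0.2, -0.3, -0.0]
gripper_width: 0.587
grasp_force: 0.0
```

Emit:
{"method": "jog_arm", "body": {"moves": [[[5,0,0,3.5,0,0,-0.113],[5,0,0,3.5,0,0,-0.113],[5,0,0,3.5,0,0,-0.113],[5,0,0,3.5,0,0,-0.113],[5,0,0,3.5,0,0,-0.113],[5,0,0,3.0,0,0,-0.113],[5,0,0,0,0,0,0],[5,0,0,0,0,0,0],[5,0,0,0,0,0,0]]]}}

```text
time: 3.52
tool_pos: [0.4235, 0.0433, 0.1285]
tool_rot: [0.001, 0.873, 0.487, 0.001]
contact_force: [-0.1, -0.6, 1.1]
gripper_width: 0.586
grasp_force: 0.0
```

```bash
python3 - <<'E'
from h import *
s=state(); print(s["time"],s["tool_pos"],s["contact_force"],np.round(s["joint_pos"],2))
plan(.4295,.064,.003,np.radians(58.5))
f=grab_frame("wrist"); cv2.imwrite("pics/w1.png",f["color"]); print(f["fx"],f["cx"],f["cy"])
E
```

```text
3.5167 [0.42354559 0.04327888 0.12846545] [-0.09779543 -0.56890857  1.05093131] [-0.07 -0.37  2.17  0.    1.35  0.48]
shift cm [ 2.06 -0.61 12.55] turn [ 0.003 -0.001 -0.003] head 58.4
309.70691628693146 324.24994328119834 196.39076802128173
```

View pics/w1.png

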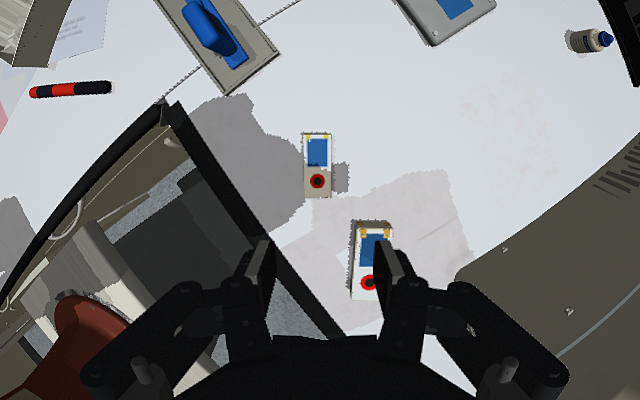

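The wrist view shows the small cartridge at (317,165), aligned with the gripper. The larger look-alike is at (370,260).

Emit:
{"method": "jog_arm", "body": {"moves": [[[5,1.03,-0.3,2,0,0,0],[5,1.03,-0.31,2,0,0,0],[5,0,0,2,0,0,0],[5,0,0,2,0,0,0],[5,0,0,1.5,0,0,0],[5,0,0,1.2,0,0,0],[5,0,0,0.6,0,0,0],[5,0,0,0.3,0,0,0],[5,0,0,0,0,0,0],[5,0,0,0,0,0,0],[5,0,0,0,0,0,0]]]}}

```text
time: 4.48
tool_pos: [0.4291, 0.0641, 0.0117]
tool_rot: [0.001, 0.873, 0.488, 0.001]
contact_force: [-0.6, 0.4, 0.6]
gripper_width: 0.583
grasp_force: 0.0
```

```bash
python3 - <<'E'
from h import *
s=state(); print(s["time"],s["tool_pos"],s["contact_force"])
plan(.4295,.064,.003,np.radians(58.5))
f=grab_frame("wrist"); cv2.imwrite("pics/w2.png",f["color"][120:400,150:500])
E
```

```text
4.4833 [0.42908468 0.06407039 0.01169861] [-0.59367759  0.37800951  0.56637947]
shift cm [0.01 0.04 0.87] turn [ 0.002 -0.001 -0.   ] head 58.5
```

View pics/w2.png

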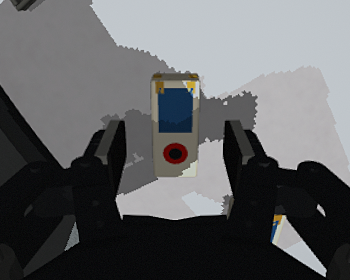

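Emit:
{"method": "jog_arm", "body": {"moves": [[[5,0,0,0.4,0,0,0],[5,0,0,0.4,0,0,0],[5,0,0,0,0,0,0],[1.5,0,0,0,0,0,0],[1.5,0,0,0,0,0,0],[1.5,0,0,0,0,0,0],[1.5,0,0,0,0,0,0],[1.5,0,0,0,0,0,0],[1.5,0,0,0,0,0,0],[1.5,0,0,0,0,0,0]]]}}

```text
time: 5.37
tool_pos: [0.4281, 0.0641, 0.0025]
tool_rot: [0.0, 0.873, 0.489, 0.0]
contact_force: [0.8, -0.4, 0.3]
gripper_width: 0.263
grasp_force: 60.2
```

Emit:
{"method": "jog_arm", "body": {"moves": [[[1.5,0,0,-2,0,0,0],[1.5,0,0,-3,0,0,0],[1.5,0,0,-3,0,0,0],[1.5,0,0,0,0,0,-0.108],[1.5,0,0,0,0,0,-0.108],[1.5,0,0,0,0,0,-0.108],[1.5,0,0,0,0,0,-0.108],[1.5,0,0,0,0,0,-0.108],[1.5,0,0,0,0,0,-0.108],[1.5,0,0,0,0,0,0]]]}}

```text
time: 6.2
tool_pos: [0.4275, 0.0641, 0.082]
tool_rot: [-0.0, 0.671, 0.741, -0.0]
contact_force: [0.1, 0.4, -0.0]
gripper_width: 0.258
grasp_force: 60.0
```

```bash
python3 - <<'E'
from h import *
s=state(); print(s["time"],s["tool_pos"],s["contact_force"],s["gripper_width"])
plan(.608,.164,.06,np.radians(95.7))
E
```

```text
6.2 [0.42748906 0.06414574 0.08196188] [ 0.13698619  0.38173823 -0.0349617 ] 0.257583926203967
shift cm [ 8.14 18.96  2.18] turn [-0.001 -0.     0.   ] head 95.7
```

Emit:
{"method": "jog_arm", "body": {"moves": [[[1.5,1.16,2.7,0,0,0,0],[1.5,1.16,2.7,0,0,0,0],[1.5,1.16,2.7,0,0,0,0],[1.5,1.16,2.7,0,0,0,0],[1.5,1.16,2.7,0,0,0,0],[1.5,1.16,2.7,0,0,0,0],[1.5,1.18,2.76,1,0,0,0],[1.5,0,0,1.2,0,0,0],[1.5,0,0,0,0,0,0],[1.5,0,0,0,0,0,0],[1.5,0,0,0,0,0,0]]]}}

```text
time: 7.12
tool_pos: [0.6075, 0.1632, 0.06]
tool_rot: [-0.0, 0.672, 0.74, -0.001]
contact_force: [-0.6, 0.3, -0.3]
gripper_width: 0.261
grasp_force: 60.0
```

```bash
python3 - <<'E'
from h import *
s=state(); print(s["time"],s["tool_pos"],s["contact_force"],s["gripper_width"])
plan(.608,.164,.0185,np.radians(95.7))
f=grab_frame("wrist"); cv2.imwrite("pics/w3.png",f["color"])
E
```

```text
7.1167 [0.6074886  0.16323941 0.05999748] [-0.61453733  0.32555596 -0.26761318] 0.2610364382566456
shift cm [0.07 0.06 4.15] turn [-0.001  0.    -0.003] head 95.5
```

View pics/w3.png

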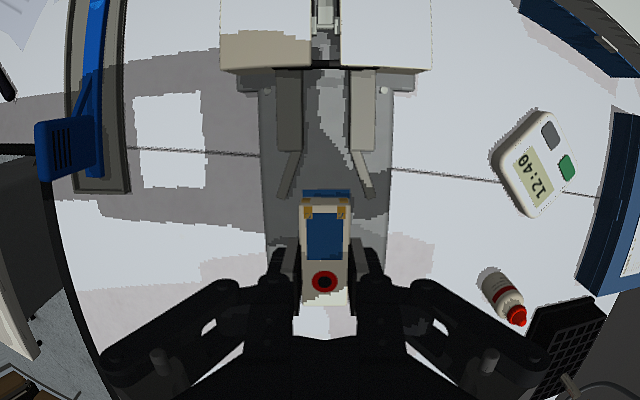

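The wrist view shows the cartridge centre line at column 326, in line with the channel walls (302–351). I'll set it down now.

Emit:
{"method": "jog_arm", "body": {"moves": [[[1.5,0.05,0.05,1.5,0,0,0],[1.5,0,0,1.3,0,0,0],[1.5,0,0,0.8,0,0,0],[1.5,0,0,0.4,0,0,0],[1.5,0,0,0.1,0,0,0],[1.5,0,0,0,0,0,0],[1.5,0,0,0,0,0,0]]]}}

```text
time: 7.75
tool_pos: [0.6091, 0.1643, 0.0193]
tool_rot: [0.0, 0.672, 0.741, 0.0]
contact_force: [0.2, -0.2, 0.2]
gripper_width: 0.264
grasp_force: 60.0
```

```bash
python3 - <<'E'
from h import *
s=state(); print(s["time"],s["tool_pos"],s["contact_force"],s["gripper_width"])
plan(.608,.164,.0175,np.radians(95.7))
E
```

```text
7.75 [0.60909123 0.16425022 0.01926294] [ 0.19866404 -0.19597751  0.18686857] 0.2641190606767816
shift cm [-0.01 -0.11  0.18] turn [ 0.    -0.    -0.002] head 95.6
```

Emit:
{"method": "jog_arm", "body": {"moves": [[[1.5,0,-0.05,0.1,0,0,0],[1.5,0,0,0.08,0,0,0],[1.5,0,0,0,0,0,0],[4,0,0,0,0,0,0],[4,0,0,0,0,0,0],[4,0,0,0,0,0,0],[4,0,0,0,0,0,0],[4,0,0,-1,0,0,0],[4,0,0,-2,0,0,0],[4,0,0,-3,0,0,0],[4,0,0,-4,0,0,0],[4,0,0,-3,0,0,0],[4,0,0,0,0,0,0]]]}}

```text
time: 8.83
tool_pos: [0.6134, 0.165, 0.1578]
tool_rot: [0.005, 0.672, 0.741, 0.006]
contact_force: [1.5, 1.0, 0.7]
gripper_width: 0.47
grasp_force: 0.0
```

```bash
python3 - <<'E'
from h import *
s=state(); print(s["time"],s["tool_pos"],s["contact_force"],s["gripper_width"])
plan(.4205,.2055,.09,np.radians(91))
plan(.4205,.2055,.03,np.radians(91))
f=grab_frame("scene")
for r in regions_of("cartridge",f):
    P,_,_=pts(f,r["pixels"]); P=P[(P[:,2]>.025)&(P[:,2]<.033)]
    if len(P)>50: print(r["p"],fit(P),P.mean(0))
g=grab_frame("scene"); P,_,_=pts(g); m=(P[:,0]>.55)&(P[:,0]<.72)&(P[:,1]<0)&(P[:,1]>-.3)&(P[:,2]>.03)&(P[:,2]<.3); print("centrifuge max y", np.percentile(P[m,1],[50,90,99]))
E
```

```text
8.8333 [0.61340541 0.16499755 0.15779306] [1.46690827 0.97297765 0.7004392 ] 0.47024442569557895
shift cm [  5.91 -18.9    6.5 ] turn [ 0.015 -0.001  0.081] head 95.6
shift cm [  5.91 -18.99  12.5 ] turn [ 0.015 -0.001  0.081] head 95.6
0.72 (array([607. , 164.3]), array([25.6, 57.1]), np.float32(95.4)) [0.60661611 0.16268433 0.02838081]
centrifuge max y [-0.16927137 -0.11378712 -0.09941803]
```

Emit:
{"method": "jog_arm", "body": {"moves": [[[4,0.73,-2.33,0,0,0,0],[4,0.73,-2.33,0,0,0,0],[4,0.73,-2.33,0,0,0,0],[4,0.73,-2.33,0,0,0,0],[4,0.73,-2.33,0,0,0,0],[4,0.73,-2.33,0,0,0,0],[4,0.73,-2.33,0,0,0,0],[4,0.73,-2.33,0,0,0,0.08],[4,0,0,2.5,0,0,0],[4,0,0,3,0,0,0],[4,0,0,0,0,0,0],[4,0,0,0,0,0,0],[4,0,0,0,0,0,0],[4,0,0,0,0,0,0]]]}}

```text
time: 10.15
tool_pos: [0.4184, 0.2042, 0.0939]
tool_rot: [0.0, 0.701, 0.713, 0.001]
contact_force: [-0.1, -0.7, -0.5]
gripper_width: 0.466
grasp_force: 0.0
```

```bash
python3 - <<'E'
from h import *
s=state(); print(s["time"],s["tool_pos"],s["contact_force"],s["gripper_width"])
plan(.4205,.2055,.029,np.radians(91))
E
```

```text
10.15 [0.41839357 0.20424407 0.09389855] [-0.08563696 -0.67139566 -0.45311647] 0.4663818313998907
shift cm [0.12 0.2  6.49] turn [ 0.002 -0.001  0.   ] head 91.0
```

Emit:
{"method": "jog_arm", "body": {"moves": [[[4,0.12,0.2,0,0,0,0],[4,0,0,2,0,0,0],[4,0,0,2,0,0,0],[4,0,0,1.5,0,0,0],[4,0,0,0.9,0,0,0],[4,0,0,0,0,0,0],[4,0,0,0,0,0,0],[0.8,0,0,0,0,0,0],[0.8,0,0,0,0,0,0],[0.8,0,0,0,0,0,0],[0.8,0,0,0,0,0,0],[0.8,0,0,0,0,0,0],[0.8,0,0,0,0,0,0],[0.8,0,0,0,0,0,0]]]}}

```text
time: 11.32
tool_pos: [0.4204, 0.2057, 0.0299]
tool_rot: [0.001, 0.701, 0.713, 0.001]
contact_force: [-0.5, -2.0, 5.9]
gripper_width: 0.153
grasp_force: 58.9
```

Emit:
{"method": "jog_arm", "body": {"moves": [[[0.8,0,0,-1,0,0,0],[0.8,0,0,-2,0,0,0],[0.8,0,0,-3,0,0,0],[0.8,0,0,-3,0,0,0],[0.8,0,0,-1,0,0,-0.08],[0.8,0,0,0,0,0,0],[0.8,0,0,0,0,0,0],[0.8,0,0,0,0,0,0]]]}}

```text
time: 11.98
tool_pos: [0.4181, 0.2049, 0.127]
tool_rot: [-0.001, 0.672, 0.74, -0.001]
contact_force: [-0.1, 0.3, -0.1]
gripper_width: 0.153
grasp_force: 58.6
```

```bash
python3 - <<'E'
from h import *
s=state(); print(s["time"],s["tool_pos"],s["contact_force"],s["gripper_width"],s["grasp_force"])
plan(.6235,.002,.06,np.radians(95.6))
f=grab_frame("top"); hsv=cv2.cvtColor(f["color"],cv2.COLOR_BGR2HSV); W=np.full((400,640,3),np.nan)
P,u,v=pts(f); W[v,u]=P
m=(hsv[...,0]>95)&(hsv[...,0]<125)&(hsv[...,1]>110)&(W[...,2]>.09)&(abs(W[...,0]-.42)<.06)&(W[...,1]>.2)
print(fit(W[m]),np.percentile(W[m],[1,50,99],axis=0))
E
```

```text
11.9833 [0.41812978 0.20494773 0.12698797] [-0.05122662  0.3291334  -0.08652084] 0.1533101441830297 58.55574131011963
shift cm [-22.18  18.5    6.66] turn [-0.003  0.001 -0.001] head 95.5
(array([459.4, 202.6]), array([0., 0.]), np.float32(0.0)) [[0.45943639 0.20260791 0.20195916]
 [0.45943639 0.20260791 0.20195916]
 [0.45943639 0.20260791 0.20195916]]
```

Emit:
{"method": "jog_arm", "body": {"moves": [[[0.8,-2.22,1.85,0,0,0,0],[0.8,-2.22,1.85,0,0,0,0],[0.8,-2.22,1.85,0,0,0,0],[0.8,-2.22,1.85,0,0,0,0],[0.8,-2.22,1.85,0,0,0,0],[0.8,-2.22,1.85,0,0,0,0],[0.8,-2.22,1.85,0,0,0,0],[0.8,-2.22,1.85,0,0,0,0],[0.8,-2.22,1.85,0,0,0,0],[0.8,-2.22,1.85,0,0,0,0],[0.8,0,0,3,0,0,0],[0.8,0,0,2,0,0,0],[0.8,0,0,1,0,0,0],[0.8,0,0,0,0,0,0],[0.8,0,0,0,0,0,0],[0.8,0,0,0,0,0,0]]]}}

```text
time: 13.37
tool_pos: [0.6256, 0.0027, 0.0694]
tool_rot: [0.001, 0.672, 0.741, 0.0]
contact_force: [-0.2, -0.5, -0.3]
gripper_width: 0.156
grasp_force: 58.7
```

```bash
python3 - <<'E'
from h import *
s=state(); print(s["time"],s["tool_pos"],s["contact_force"],s["gripper_width"],s["grasp_force"])
plan(.6235,.002,.0435,np.radians(95.6))
f=grab_frame("wrist"); cv2.imwrite("pics/w4.png",f["color"])
E
```

```text
13.3667 [0.6256079  0.00269693 0.06941328] [-0.21768677 -0.51348605 -0.32362568] 0.15641583975138043 58.690951466560364
shift cm [-0.05 -0.22  2.59] turn [0.001 0.    0.001] head 95.6
```

View pics/w4.png

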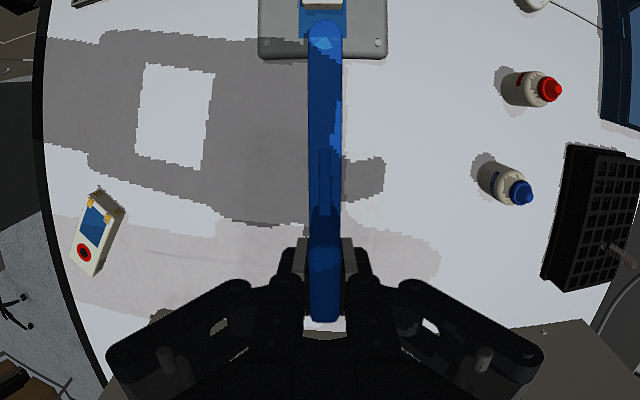

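The stick is straight in the gripper, with its nose at (324,35) just behind the cartridge at (322,3). I'll lower it into the lane.

Emit:
{"method": "jog_arm", "body": {"moves": [[[0.8,0,-0.2,1,0,0,0],[0.8,0,0,1,0,0,0],[0.8,0,0,0.45,0,0,0],[0.8,0,0,0,0,0,0],[0.8,0,0,0,0,0,0],[0.8,0,0,0,0,0,0]]]}}

```text
time: 13.92
tool_pos: [0.6232, 0.0022, 0.044]
tool_rot: [0.0, 0.672, 0.741, -0.0]
contact_force: [0.9, -0.0, -0.3]
gripper_width: 0.154
grasp_force: 58.7
```

```bash
cat >> h.py <<'E'
D=np.array([np.cos(np.radians(95.6)),np.sin(np.radians(95.6))]); Y=np.array([-D[1],D[0]]); MOUTH=np.array([.6092,.1512])+.105*D
def rd():
    s=state(); p=s["tool_pos"]; r=p[:2]-MOUTH
    print("t %.2f nose x %.1f mm, lat %.1f, z %.1f"%(s["time"],r@D*1000+120,r@Y*1000,p[2]*1000),"F feed %.1f lat %.1f z %.1f"%(s["contact_force"][:2]@D,s["contact_force"][:2]@Y,s["contact_force"][2]),round(s["gripper_width"],3))
E
python3 - <<'E'
from h import *
rd(); plan(.6235,.002,.0435,np.radians(95.6))
E
```

```text
t 13.92 nose x -134.6 mm, lat 0.6, z 44.0 F feed -0.1 lat -0.9 z -0.3 0.154
shift cm [-0.03  0.03  0.05] turn [0. 0. 0.] head 95.6
```

Emit:
{"method": "jog_arm", "body": {"moves": [[[0.8,0.3,0,0,0,0,0],[0.8,0.3,0,0,0,0,0],[0.8,0.3,0,0,0,0,0],[0.8,0.3,0,0,0,0,0],[0.8,0.3,0,0,0,0,0],[0.8,0.3,0,0,0,0,0],[0.8,0.4,0,0,0,0,0],[0.8,0.4,0,0,0,0,0],[0.8,0.4,0,0,0,0,0],[0.8,0.4,0,0,0,0,0],[0.8,0.4,0,0,0,0,0],[0.8,0.4,0,0,0,0,0]]]}}

```text
time: 14.92
tool_pos: [0.619, 0.0445, 0.044]
tool_rot: [-0.0, 0.672, 0.741, -0.0]
contact_force: [-0.5, 0.0, -1.0]
gripper_width: 0.153
grasp_force: 58.7
```

```bash
python3 - <<'E'
from h import *
rd()
f=grab_frame("wrist"); cv2.imwrite("pics/w5.png",f["color"][0:200,200:450])
E
```

```text
t 14.92 nose x -92.1 mm, lat 0.7, z 44.0 F feed 0.1 lat 0.5 z -1.0 0.153
```

View pics/w5.png

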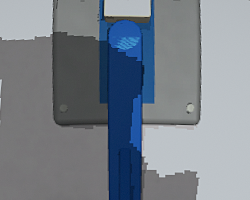

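The nose sits centred on the cartridge's rear end, which has already reached the straight channel with no force. I'll keep feeding.

Emit:
{"method": "jog_arm", "body": {"moves": [[[0.8,0.42,0,0,0,0,0],[0.8,0.42,0,0,0,0,0],[0.8,0.42,0,0,0,0,0],[0.8,0.42,0,0,0,0,0],[0.8,0.42,0,0,0,0,0],[0.8,0.42,0,0,0,0,0],[0.8,0.42,0,0,0,0,0],[0.8,0.42,0,0,0,0,0],[0.8,0.42,0,0,0,0,0],[0.8,0.42,0,0,0,0,0]]]}}

```text
time: 15.8
tool_pos: [0.6149, 0.086, 0.0441]
tool_rot: [0.0, 0.672, 0.741, -0.0]
contact_force: [0.7, 0.6, -0.8]
gripper_width: 0.154
grasp_force: 58.8
```

```bash
python3 -c "
from h import *
rd()"
```

```text
t 15.80 nose x -50.5 mm, lat 0.7, z 44.1 F feed 0.5 lat -0.8 z -0.8 0.154
```

Emit:
{"method": "jog_arm", "body": {"moves": [[[0.8,0.42,0,0,0,0,0],[0.8,0.42,0,0,0,0,0],[0.8,0.42,0,0,0,0,0],[0.8,0.42,0,0,0,0,0],[0.8,0.42,0,0,0,0,0],[0.8,0.42,0,0,0,0,0],[0.8,0.42,0,0,0,0,0],[0.8,0.42,0,0,0,0,0],[0.8,0.42,0,0,0,0,0],[0.8,0,0,0,0,0,0],[0.8,0,0,0,0,0,0]]]}}

```text
time: 16.72
tool_pos: [0.6111, 0.1238, 0.044]
tool_rot: [-0.0, 0.672, 0.741, 0.0]
contact_force: [-0.1, 0.2, -0.8]
gripper_width: 0.155
grasp_force: 58.7
```

```bash
python3 -c "
from h import *
rd()
f=grab_frame('scene'); c=f['color'][110:300,230:400]; cv2.imwrite('pics/s5.png',cv2.resize(c,None,fx=3,fy=3))"
```

```text
t 16.72 nose x -12.4 mm, lat 0.7, z 44.0 F feed 0.2 lat 0.1 z -0.8 0.155
```

View pics/s5.png

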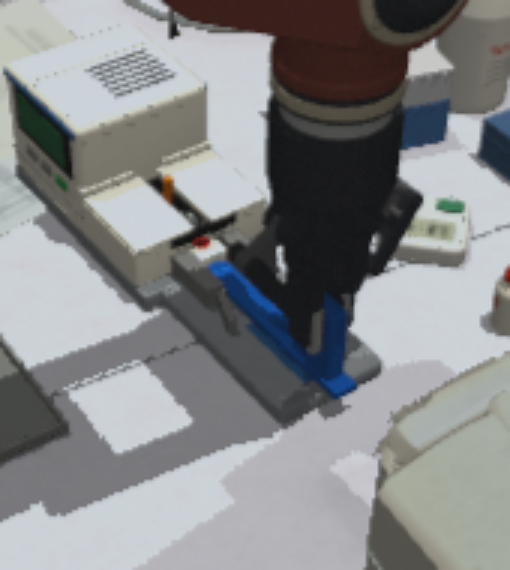

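The cartridge's red well is at the tunnel mouth, so it lies straight in the channel. I'll continue more slowly.

Emit:
{"method": "jog_arm", "body": {"moves": [[[0.8,0.3,0,0,0,0,0],[0.8,0.3,0,0,0,0,0],[0.8,0.3,0,0,0,0,0],[0.8,0.3,0,0,0,0,0],[0.8,0.3,0,0,0,0,0],[0.8,0.2,0,0,0,0,0],[0.8,0.2,0,0,0,0,0],[0.8,0.2,0,0,0,0,0],[0.8,0.2,0,0,0,0,0],[0.8,0.2,0,0,0,0,0],[0.8,0.2,0,0,0,0,0],[0.8,0.2,0,0,0,0,0],[0.8,0.2,0,0,0,0,0],[0.8,0.2,0,0,0,0,0],[0.8,0.2,0,0,0,0,0],[0.8,0,0,0,0,0,0],[0.8,0,0,0,0,0,0]]]}}

```text
time: 18.18
tool_pos: [0.6078, 0.1584, 0.044]
tool_rot: [0.0, 0.672, 0.741, 0.0]
contact_force: [0.3, -1.6, -0.3]
gripper_width: 0.155
grasp_force: 58.7
```

```bash
python3 -c "
from h import *
rd()"
```

```text
t 18.18 nose x 22.3 mm, lat 0.7, z 44.0 F feed -1.6 lat -0.1 z -0.3 0.155
```

Emit:
{"method": "jog_arm", "body": {"moves": [[[0.8,0.2,0,0,0,0,0],[0.8,0.2,0,0,0,0,0],[0.8,0.2,0,0,0,0,0],[0.8,0.2,0,0,0,0,0],[0.8,0.1,0,0,0,0,0],[0.8,0,0,0,0,0,0],[0.8,0,0,0,0,0,0]]]}}

```text
time: 18.77
tool_pos: [0.6068, 0.1675, 0.044]
tool_rot: [-0.0, 0.672, 0.741, 0.0]
contact_force: [0.6, -1.0, -0.8]
gripper_width: 0.161
grasp_force: 58.7
```

```bash
python3 -c "
from h import *
rd()"
```

```text
t 18.77 nose x 31.4 mm, lat 0.7, z 44.0 F feed -1.0 lat -0.5 z -0.8 0.161
```

Emit:
{"method": "jog_arm", "body": {"moves": [[[0.8,0.15,0,0,0,0,0],[0.8,0.15,0,0,0,0,0],[0.8,0.15,0,0,0,0,0],[0.8,0,0,0,0,0,0],[0.8,0,0,0,0,0,0]]]}}

```text
time: 19.18
tool_pos: [0.6065, 0.1719, 0.044]
tool_rot: [-0.0, 0.672, 0.741, 0.0]
contact_force: [0.0, -1.4, -1.1]
gripper_width: 0.155
grasp_force: 58.7
```

Emit:
{"method": "jog_arm", "body": {"moves": [[[0.8,0.1,0,0,0,0,0],[0.8,0.1,0,0,0,0,0],[0.8,0,0,0,0,0,0],[0.8,0,0,0,0,0,0]]]}}

```text
time: 19.52
tool_pos: [0.6063, 0.1738, 0.044]
tool_rot: [-0.0, 0.672, 0.741, 0.0]
contact_force: [0.5, -2.8, -0.9]
gripper_width: 0.155
grasp_force: 58.8
```

```bash
python3 -c "
from h import *
rd()"
```

```text
t 19.52 nose x 37.8 mm, lat 0.7, z 44.0 F feed -2.9 lat -0.2 z -0.9 0.155
```

Emit:
{"method": "jog_arm", "body": {"moves": [[[0.8,0.1,0,0,0,0,0],[0.8,0.1,0,0,0,0,0],[0.8,0,0,0,0,0,0],[0.8,0,0,0,0,0,0]]]}}

```text
time: 19.85
tool_pos: [0.6061, 0.1758, 0.044]
tool_rot: [-0.0, 0.672, 0.741, 0.0]
contact_force: [-0.5, -2.3, -0.4]
gripper_width: 0.153
grasp_force: 58.8
```

Emit:
{"method": "jog_arm", "body": {"moves": [[[0.8,0.1,0,0,0,0,0],[0.8,0.1,0,0,0,0,0],[0.8,0,0,0,0,0,0],[0.8,0,0,0,0,0,0]]]}}

```text
time: 20.18
tool_pos: [0.6059, 0.1778, 0.044]
tool_rot: [-0.0, 0.672, 0.741, 0.0]
contact_force: [0.7, -2.1, -0.5]
gripper_width: 0.155
grasp_force: 58.8
```

Emit:
{"method": "jog_arm", "body": {"moves": [[[0.8,0.1,0,0,0,0,0],[0.8,0.1,0,0,0,0,0],[0.8,0,0,0,0,0,0]]]}}

```text
time: 20.43
tool_pos: [0.6057, 0.1798, 0.044]
tool_rot: [0.0, 0.672, 0.741, 0.0]
contact_force: [1.3, -2.6, -2.1]
gripper_width: 0.156
grasp_force: 58.8
```

Emit:
{"method": "jog_arm", "body": {"moves": [[[0.8,0.1,0,0,0,0,0],[0.8,0.1,0,0,0,0,0],[0.8,0,0,0,0,0,0]]]}}

```text
time: 20.68
tool_pos: [0.6055, 0.1818, 0.044]
tool_rot: [-0.0, 0.672, 0.741, 0.0]
contact_force: [0.3, -3.8, -0.4]
gripper_width: 0.154
grasp_force: 58.8
```

Emit:
{"method": "jog_arm", "body": {"moves": [[[0.8,0.1,0,0,0,0,0],[0.8,0.05,0,0,0,0,0],[0.8,0,0,0,0,0,0],[0.8,0,0,0,0,0,0]]]}}

```text
time: 21.02
tool_pos: [0.6053, 0.1833, 0.044]
tool_rot: [-0.0, 0.672, 0.741, 0.0]
contact_force: [-0.3, -3.4, -0.4]
gripper_width: 0.158
grasp_force: 58.8
```

Emit:
{"method": "jog_arm", "body": {"moves": [[[0.8,0.1,0,0,0,0,0],[0.8,0.1,0,0,0,0,0],[0.8,0,0,0,0,0,0],[0.8,0,0,0,0,0,0]]]}}

```text
time: 21.35
tool_pos: [0.6051, 0.1853, 0.044]
tool_rot: [-0.0, 0.672, 0.741, 0.0]
contact_force: [-0.0, -3.2, 0.3]
gripper_width: 0.16
grasp_force: 58.8
```

Emit:
{"method": "jog_arm", "body": {"moves": [[[0.8,0.1,0,0,0,0,0],[0.8,0.1,0,0,0,0,0],[0.8,0,0,0,0,0,0],[0.8,0,0,0,0,0,0]]]}}

```text
time: 21.68
tool_pos: [0.6049, 0.1873, 0.044]
tool_rot: [-0.0, 0.672, 0.741, 0.0]
contact_force: [0.5, -3.1, -0.9]
gripper_width: 0.157
grasp_force: 58.8
```

Emit:
{"method": "jog_arm", "body": {"moves": [[[0.8,0.1,0,0,0,0,0],[0.8,0.1,0,0,0,0,0],[0.8,0,0,0,0,0,0],[0.8,0,0,0,0,0,0]]]}}

```text
time: 22.02
tool_pos: [0.6049, 0.1888, 0.0441]
tool_rot: [0.0, 0.672, 0.741, -0.0]
contact_force: [0.2, -5.5, -0.6]
gripper_width: 0.154
grasp_force: 58.9
```

Emit:
{"method": "jog_arm", "body": {"moves": [[[0.8,0.05,0,0,0,0,0],[0.8,0,0,0,0,0,0],[0.8,0,0,0,0,0,0]]]}}

```text
time: 22.27
tool_pos: [0.6049, 0.1889, 0.0442]
tool_rot: [0.001, 0.672, 0.741, -0.0]
contact_force: [0.5, -6.4, 0.1]
gripper_width: 0.158
grasp_force: 58.9
```

Emit:
{"method": "jog_arm", "body": {"moves": [[[0.8,0.05,0,0,0,0,0],[0.8,0.05,0,0,0,0,0],[0.8,0,0,0,0,0,0],[0.8,0,0,0,0,0,0]]]}}

```text
time: 22.6
tool_pos: [0.605, 0.1894, 0.0442]
tool_rot: [0.001, 0.672, 0.741, -0.001]
contact_force: [1.8, -8.5, 1.5]
gripper_width: 0.154
grasp_force: 58.9
```

```bash
python3 -c "
from h import *
rd()"
```

```text
t 22.60 nose x 53.4 mm, lat 0.5, z 44.2 F feed -8.6 lat -1.0 z 1.5 0.154
```

Emit:
{"method": "jog_arm", "body": {"moves": [[[0.8,0.05,0,0,0,0,0],[0.8,0.03,0,0,0,0,0],[0.8,0,0,0,0,0,0],[0.8,0,0,0,0,0,0]]]}}

```text
time: 22.93
tool_pos: [0.605, 0.19, 0.0442]
tool_rot: [0.001, 0.672, 0.741, -0.001]
contact_force: [1.3, -9.2, 0.9]
gripper_width: 0.154
grasp_force: 58.9
```

Emit:
{"method": "jog_arm", "body": {"moves": [[[0.8,0.05,0,0,0,0,0],[0.8,0.03,0,0,0,0,0],[0.8,0,0,0,0,0,0],[0.8,0,0,0,0,0,0]]]}}

```text
time: 23.27
tool_pos: [0.605, 0.1905, 0.0443]
tool_rot: [0.001, 0.672, 0.741, -0.001]
contact_force: [1.7, -9.9, 0.2]
gripper_width: 0.158
grasp_force: 59.0
```

```bash
python3 -c "
from h import *
rd()
f=grab_frame('scene'); W=np.full((400,640,3),np.nan); P,u,v=pts(f); W[v,u]=P
h=cv2.cvtColor(f['color'],cv2.COLOR_BGR2HSV); m=(h[...,0]>5)&(h[...,0]<20)&(h[...,1]>170)&(h[...,2]>120)&(abs(W[...,0]-.59)<.05)&(abs(W[...,1]-.3)<.06)
print(m.sum(),np.percentile(W[m],[5,50,95],axis=0) if m.sum() else '')
f=cv2.imread('pics/scene0.png')
h=cv2.cvtColor(f,cv2.COLOR_BGR2HSV); m=(h[...,0]>5)&(h[...,0]<20)&(h[...,1]>170)&(h[...,2]>120)&(abs(W[...,0]-.59)<.05)&(abs(W[...,1]-.3)<.06); print(m.sum())"
```

```text
t 23.27 nose x 54.5 mm, lat 0.4, z 44.3 F feed -10.1 lat -0.7 z 0.2 0.158
3 [[0.59156995 0.29981164 0.05681213]
 [0.59299129 0.30123844 0.05724195]
 [0.59390074 0.3015497  0.05815721]]
3
```

Emit:
{"method": "jog_arm", "body": {"moves": [[[0.8,0.05,0,0,0,0,0],[0.8,0.05,0,0,0,0,0],[0.8,0,0,0,0,0,0],[0.8,0,0,0,0,0,0]]]}}

```text
time: 23.65
tool_pos: [0.605, 0.191, 0.0444]
tool_rot: [0.002, 0.672, 0.741, -0.001]
contact_force: [1.3, -11.1, 1.8]
gripper_width: 0.159
grasp_force: 59.0
```

```bash
python3 -c "
from h import *
rd()
f=grab_frame('scene'); a=cv2.imread('pics/scene0.png')[165:215,270:330]; b=cv2.imread('pics/s5.png'); b=cv2.resize(b,None,fx=1/3,fy=1/3)[55:105,40:100]
c=np.hstack([a,b,f['color'][165:215,270:330]]); cv2.imwrite('pics/tab.png',cv2.resize(c,None,fx=4.4,fy=4.4,interpolation=cv2.INTER_NEAREST))"
```

```text
t 23.65 nose x 55.0 mm, lat 0.3, z 44.4 F feed -11.2 lat -0.2 z 1.8 0.159
```

View pics/tab.png

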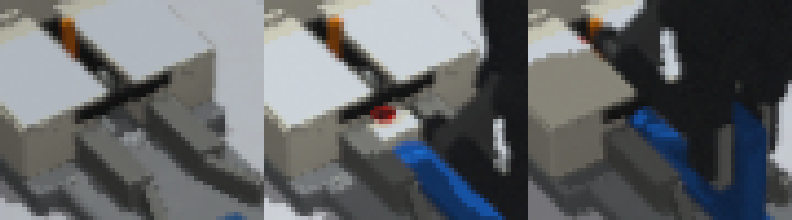

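The third panel shows the orange tab about where it stood originally, so I'll measure it numerically.

```bash
cat >> h.py <<'E'
def tab(img):
    a=img[160:200,270:300].astype(float); o=np.clip(a[...,2]-a[...,0]-60,0,None)  # orange-ness
    o[24:,:]=0
    r=o.sum(1); print("rows",[(160+i,int(x)) for i,x in enumerate(r) if x>20])
E
python3 -c "
from h import *
tab(cv2.imread('pics/scene0.png')); tab(grab_frame('scene')['color']); rd()"
```

```text
rows [(169, 113), (170, 129), (171, 72), (172, 82), (173, 81), (174, 78), (175, 69), (176, 37)]
rows [(169, 144), (170, 165), (171, 47)]
t 23.75 nose x 55.0 mm, lat 0.3, z 44.4 F feed -11.1 lat -0.1 z 1.5 0.154
```

Emit:
{"method": "jog_arm", "body": {"moves": [[[0.8,0.05,0,0,0,0,0],[0.8,0.03,0,0,0,0,0],[0.8,0,0,0,0,0,0],[0.8,0,0,0,0,0,0]]]}}

```text
time: 24.08
tool_pos: [0.605, 0.1913, 0.0445]
tool_rot: [0.002, 0.671, 0.741, -0.002]
contact_force: [0.2, -13.0, 1.9]
gripper_width: 0.156
grasp_force: 59.1
```

Emit:
{"method": "jog_arm", "body": {"moves": [[[0.8,-0.2,0,0,0,0,0],[0.8,-0.2,0,0,0,0,0],[0.8,-0.2,0,0,0,0,0],[0.8,-0.2,0,0,0,0,0],[0.8,-0.2,0,0,0,0,0],[0.8,0,0,0,0,0,0],[0.8,0,0,0,0,0,0]]]}}

```text
time: 24.67
tool_pos: [0.6051, 0.1845, 0.0439]
tool_rot: [-0.0, 0.672, 0.741, 0.0]
contact_force: [0.6, 0.3, -0.7]
gripper_width: 0.152
grasp_force: 58.8
```

```bash
python3 -c "
from h import *
rd(); tab(grab_frame('scene')['color']); rd()"
```

```text
t 24.67 nose x 48.6 mm, lat 0.9, z 43.9 F feed 0.2 lat -0.7 z -0.7 0.152
rows [(169, 139), (170, 168), (171, 107), (172, 96), (173, 115), (174, 101), (175, 45)]
t 24.72 nose x 48.6 mm, lat 0.8, z 44.0 F feed -1.4 lat 0.3 z -0.5 0.157
```

Emit:
{"method": "jog_arm", "body": {"moves": [[[0.8,-0.5,0,0,0,0,0],[0.8,-1,0,0,0,0,0],[0.8,-1,0,0,0,0,0],[0.8,-1,0,0,0,0,0],[0.8,-1,0,0,0,0,0],[0.8,-1,0,0,0,0,0],[0.8,-1,0,0,0,0,0],[0.8,-1,0,0,0,0,0],[0.8,-1,0,0,0,0,0],[0.8,-1,0,0,0,0,0],[0.8,-1,0,0,0,0,0],[0.8,-1,0,0,0,0,0],[0.8,-1,0,0,0,0,0],[0.8,-1,0,0,0,0,0],[0.8,-1,0,0,0,0,0],[0.8,0,0,0,0,0,0],[0.8,0,0,0,0,0,0],[0.8,0,0,0,0,0,0]]]}}

```text
time: 26.22
tool_pos: [0.6194, 0.0399, 0.0439]
tool_rot: [-0.0, 0.672, 0.741, 0.0]
contact_force: [-0.9, -0.5, -0.9]
gripper_width: 0.156
grasp_force: 58.8
```

```bash
python3 -c "
from h import *
rd(); f=grab_frame('scene'); tab(f['color'])
# slot view from the top: heights along lane centre line, through the slot
g=grab_frame('top'); g0=cv2.imread('pics/top0.png')
for x in range(0,76,5):
    p=np.r_[MOUTH+D*x/1000,.049]; c=g['R']@p+g['t']; u=int(round(c[0]/c[2]*g['fx']+g['cx'])); v=int(round(c[1]/c[2]*g['fy']+g['cy']))
    print(x,(u,v),g['color'][v-1:v+2,u].mean(0).round(),g0[v-1:v+2,u].mean(0).round(),np.round(g['depth'][v,u],3))
"
```

```text
t 26.22 nose x -96.7 mm, lat 0.7, z 43.9 F feed -0.4 lat 0.9 z -0.9 0.156
rows [(169, 167), (170, 200), (171, 132), (172, 123), (173, 144), (174, 148), (175, 115), (176, 60)]
0 (271, 195) [77. 79. 78.] [68. 67. 66.] 1.012
5 (269, 195) [80. 79. 79.] [61. 63. 62.] 1.043
10 (266, 195) [90. 90. 88.] [77. 77. 78.] 1.045
15 (264, 196) [99. 98. 96.] [82. 83. 82.] 1.044
20 (261, 196) [106. 108. 107.] [88. 89. 88.] 1.047
25 (259, 196) [139. 143. 141.] [116. 120. 118.] 1.025
30 (256, 196) [143. 148. 146.] [120. 124. 122.] 1.025
35 (254, 197) [140. 145. 143.] [117. 121. 121.] 1.026
40 (252, 197) [113. 117. 117.] [94. 96. 96.] 1.029
45 (249, 197) [54. 66. 89.] [45. 58. 77.] 1.013
50 (247, 198) [ 76. 106. 138.] [ 46.  76. 107.] 1.0
55 (244, 198) [172. 171. 172.] [60. 63. 65.] 1.027
60 (242, 198) [141. 139. 163.] [62. 61. 61.] 1.03
65 (239, 198) [39. 40. 88.] [61. 61. 60.] 1.029
70 (237, 199) [ 64.  67. 101.] [75. 77. 77.] 1.029
75 (234, 199) [69. 76. 79.] [59. 63. 66.] 0.993
```

Through the roof slot the top camera sees white from x≈55 and the red well at 65. The cartridge is caught, and the tab is down. Now I'll return the stick.

Emit:
{"method": "jog_arm", "body": {"moves": [[[0.8,0,0,-2,0,0,0],[0.8,0,0,-3,0,0,0],[0.8,0,0,-3,0,0,0],[0.8,0,0,-0.6,0,0,0],[0.8,1.84,-1.81,0,0,0,0],[0.8,1.84,-1.81,0,0,0,0],[0.8,1.84,-1.81,0,0,0,0],[0.8,1.84,-1.81,0,0,0,0],[0.8,1.84,-1.81,0,0,0,0],[0.8,1.84,-1.81,0,0,0,0],[0.8,1.84,-1.81,0,0,0,0],[0.8,1.84,-1.81,0,0,0,0],[0.8,1.84,-1.81,0,0,0,0],[0.8,1.84,-1.81,0,0,0,0],[0.8,0,0,0,0,0,0.08],[0.8,0,0,0,0,0,0],[0.8,0,0,0,0,0,0],[0.8,0,0,0,0,0,0]]]}}

```text
time: 27.82
tool_pos: [0.4215, 0.2051, 0.1299]
tool_rot: [0.0, 0.7, 0.714, -0.0]
contact_force: [0.7, -0.0, -1.9]
gripper_width: 0.153
grasp_force: 58.9
```

```bash
python3 -c "
from h import *
print(state()['time'],state()['tool_pos']); plan(.4204,.2057,.0299,np.radians(91))"
```

```text
27.8167 [0.42154514 0.20507236 0.12988084]
shift cm [ 0.07 -0.11 10.  ] turn [0.    0.    0.002] head 91.1
```

Emit:
{"method": "jog_arm", "body": {"moves": [[[0.8,0.05,-0.1,2,0,0,0],[0.8,0,0,3,0,0,0],[0.8,0,0,2,0,0,0],[0.8,0,0,1.5,0,0,0],[0.8,0,0,0.9,0,0,0],[0.8,0,0,0.3,0,0,0],[0.8,0,0,0.2,0,0,0],[0.8,0,0,0,0,0,0],[0.8,0,0,0,0,0,0]]]}}

```text
time: 28.57
tool_pos: [0.4214, 0.2059, 0.0321]
tool_rot: [0.001, 0.701, 0.713, 0.001]
contact_force: [-0.0, -0.2, -1.1]
gripper_width: 0.153
grasp_force: 58.9
```

Emit:
{"method": "jog_arm", "body": {"moves": [[[0.8,0,0,0.1,0,0,0],[0.8,0,0,0.1,0,0,0],[0.8,0,0,0.05,0,0,0],[0.8,0,0,0,0,0,0],[3,0,0,0,0,0,0],[4,0,0,0,0,0,0],[4,0,0,0,0,0,0],[4,0,0,0,0,0,0],[4,0,0,0,0,0,0],[4,0,0,-1,0,0,0],[4,0,0,-2,0,0,0],[4,0,0,-3,0,0,0],[4,0,0,-3,0,0,0],[4,0,0,-3,0,0,0],[4,0,0,0,0,0,0],[4,0,0,0,0,0,0]]]}}

```text
time: 29.9
tool_pos: [0.422, 0.2062, 0.1518]
tool_rot: [0.001, 0.701, 0.713, 0.003]
contact_force: [-0.1, 0.6, -1.2]
gripper_width: 0.469
grasp_force: 0.0
```

```bash
python3 - <<'E'
from h import *
print(state()["tool_pos"],state()["gripper_width"])
f=grab_frame("scene"); tab(f["color"])
for o in("push_stick","stick_tray","dropper_red","bench_timer"):
    for r in regions_of(o,f)[:1]:
        P,_,_=pts(f,r["pixels"]); print(o,r["p"],np.round(np.median(P,0),3),np.round(np.percentile(P,[2,98],axis=0),3).tolist())
g=grab_frame("top"); W=np.full((400,640,3),np.nan); P,u,v=pts(g); W[v,u]=P
h=cv2.cvtColor(g["color"],cv2.COLOR_BGR2HSV); m=(h[...,0]>95)&(h[...,0]<125)&(h[...,1]>110)&(abs(W[...,0]-.42)<.04)&(W[...,1]>.15)&(W[...,1]<.35)&(W[...,2]<.025)
print("blade",fit(W[m]),"z",np.nanmedian(W[m][:,2]))
for x in (50,55,60,65,70):
    p=np.r_[MOUTH+D*x/1000,.049]; c=g['R']@p+g['t']; u=int(round(c[0]/c[2]*g['fx']+g['cx'])); v=int(round(c[1]/c[2]*g['fy']+g['cy'])); print(x,g['color'][v-1:v+2,u].mean(0).round())
E
```

```text
[0.42197095 0.2062054  0.15176537] 0.46890680818421193
rows [(169, 130), (170, 157), (171, 98), (172, 87), (173, 104), (174, 110), (175, 87), (176, 45)]
push_stick 0.78 [0.418 0.21  0.011] [[0.411, 0.176, 0.002], [0.441, 0.319, 0.065]]
stick_tray 0.9 [0.408 0.248 0.003] [[0.384, 0.161, 0.0], [0.45, 0.349, 0.01]]
dropper_red 0.57 [0.751 0.104 0.03 ] [[0.745, 0.097, 0.002], [0.763, 0.116, 0.056]]
bench_timer 0.57 [0.757 0.21  0.017] [[0.724, 0.178, 0.003], [0.793, 0.246, 0.02]]
blade (array([422.7, 304.3]), array([10.4, 38.6]), np.float32(89.6)) z 0.00981502716802221
50 [ 67.  93. 123.]
55 [153. 152. 153.]
60 [123. 122. 144.]
65 [31. 31. 76.]
70 [54. 56. 88.]
```

The stick is back in its tray at its original position, and the cartridge is still home.

```bash
python3 -c "
from h import *
print(job_done())"
```

```text
the job is handed in; nothing more can be done
None
```

The job is handed in at about 30 s of 67: the cartridge is caught in the bay (peak reading about 13 N between moves, limit 20 N), the push stick is back in its tray, and the red dropper and timer read unmoved; the blue dropper was not re-measured, and `job_done()` returned no verdict.

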